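Swing the bench magnifier over the circuit board

ROBOT

A 6-joint arm with a two-finger parallel gripper is mounted at the origin on a cart in front of the work surface, level with it; the furniture and walls round the work are solid. World frame = base frame: x ahead of the robot, y to its left, z up, the work surface at z = 0. Lengths are in m, angles in degrees, forces in N, time in s.
With the tool pointing down it reaches from about 0.375 to 0.9 m from the base axis. Payload 3.1 kg.
Tool frame: the origin (TCP) lies at the very end of the fingers, on their centre line; the grasp point (between the pads) lies 19 mm behind it; z points along the fingers, y is the line along which they close (so a half turn about z gives the same grasp; the last joint's range is limited). The gripper opens to 87 mm and grips with 3 to 60 N. Pads are 19 mm wide; open, the fingers measure 117 mm over their backs; the gripper's body (75 mm by 190 mm) begins 51 mm behind the grasp point.
Start: joints at [62.997, 30.224, 82.088, -0, 67.689, -10.227], TCP at [0.18, 0.598, 0.223] pointing down, gripper open.
Joint ranges: [-176.69, 176.69], [-43.24, 126.21], [12.49, 139.97], [-82, 262], [0, 151.66], [-163.58, 163.58]. Speed limits (degrees/s): [159.86, 159.86, 180, 180, 180, 180].

INTERFACE

Orientations are given as a 3x3 rotation matrix whose columns are the frame's x, y, z axes.
In Python, from rig import * gives the robot as it stands.
- The arm moves only by the tool jog_arm, never from a script. Its arguments are lists of equal length, an entry for each row: "delta_pos": the shift along the world's x, y, z in cm, a list of three; "turn": the turn about the world's z in degrees; "grip": the closure, from 0 (fully open) to 1 (shut). In form: {"delta_pos": [[x, y, z], ...], "turn": [turn, ...], "grip": [grip, ...]}. A call has 1 to 12 rows; each row is the pose to reach, as a shift and turn from the pose commanded when the call began; what a row does not reach only later rows make up. A row lasts 1/8 s, in which the tool goes at most 62.5 mm and 10.7 degrees, less where a joint would pass 70% of its speed; a pose out of reach is approached as far as the arm can. A call with a gripper value outside its range is refused whole. The fingers move at their own pace and stop on an object; the grip force is fixed at half the most. Time passes only in rows, so rows that repeat a pose let the fingers close. It gives the time, the measured TCP pose, the force, the opening and the grip force at its end, in the units of the state.
- read_state(): the state, without advancing time (a new reading comes with each control period).
- capture(name): name is "scene" or "top" or "wrist"; returns a dict with "color" (420x560x3 uint8, blue, green, red), "fovy" (degrees; the focal length in pixels is half the picture's height over the tangent of half this angle, whatever the lens; pixels are square), "cx", "cy" (the principal point, pixels), "camera_from_world" (4x4, takes a point from world to camera coordinates). Camera axes: x right, y up, looking along -z (the intrinsics and any distortion apply to the point x, -y, -z); pixel columns grow to the right and rows downward; lengths in m; the calibration is good to about 2 mm. A picture is of the moment at which its call begins. There is no depth.
- hand_in(): hands the job in; it is judged then, once.
The state is a dict: "time_s": time; "joint_positions": joint angles; "qvel": joint speeds; "tau": joint torques, N m; "position": TCP position; "tcp_rot": TCP orientation; "force": force on the tool from outside, world axes, zero at the start; "moment": the same for the moment, N m; "opening": opening from 0.0 (shut) to 1.0 (fully open); "grasp_force": force on a finger pad.
Only numpy, scipy, OpenCV 4.12 (cv2) and the standard library are available. Lean on these libraries where they do the work, as an engineer would, in place of code of your own. Each camera call takes 0.05 s, during which the arm holds its last target. There are 200 camera calls.

TASK

Get the circuit board ready for inspection: with a fingertip push the white swing arm of the bench magnifier round until the lens is centred over the green circuit board, then press the red lamp button on top of the post all the way down and let it go. Push on the side of the arm's bar without taking it between the fingers, keep off the lens, and leave the board, the brass nut and the other things on the bench lying where they are.

Things in the scene. Friction and masses are not known exactly. Their poses are not given: they have to be found in the camera images.
- stand: fixed bench magnifier stand. Origin on the worktop under the post's axis; its -x axis runs out between two round white rests with a grey rim (96 mm across, top 4 mm above the worktop) whose centres lie 140 mm from the post axis, about 57 degrees (1.0 rad) to either side of -x. Steel post, 24 mm thick, on a round grey foot 90 mm across and 18 mm high. The swing arm turns about the post at 111 to 129 mm height; the red button sits on top of the post.
- swing_arm (a joint): angle of the white swing arm about the vertical post axis, rad. 0: the arm points along the stand's -x; positive is counter-clockwise seen from above; stops at -1.7 and 1.7. Stiff joint (0.12 N m of friction, some damping, no spring), it stays where it is left.
- bar_mid (a point): point on the centre line of the white bar, 62 mm from the post axis, at mid height (120 mm above the worktop); its x axis runs along the bar towards the post, z up. The bar is 12 mm wide and 18 mm tall; it is free to push between 20 mm (hub) and 100 mm (lens rim) from the post axis.
- lens_center (a point): centre of the round lens in its black rim (74 mm over the rim, 16 mm tall), carried on the arm's end 140 mm from the post axis, 120 mm above the worktop. Not to be touched.
- lamp_button (a joint): travel of the red button, m: 0 up, 0.006 fully down; springs back up; 4 N push it fully down.
- lamp_button_top (a point): centre of the red button's top face (24 mm across), on the post axis, 155 mm above the worktop, facing up, in a black collar 40 mm across that ends 10 mm lower. It does not turn with the arm.
- board: green circuit board, 46 x 70 mm, up to 15 mm tall, lying loose on one of the two rests (either one). Origin at the centre of its underside.
- union: hexagonal brass nut, 33 x 29 x 19 mm, lying loose on the other rest. Origin at the centre of its underside.
- cutters: orange-handled side cutters lying loose on the worktop, 43 x 125 x 13 mm; bystander. Origin at the centre of the underside.
- tape: small roll of black tape lying flat and loose, 55 mm across, 19 mm tall; bystander. Origin at the centre of the underside.
- spool: solder spool with black flanges standing loose, 60 mm across, 40 mm tall; bystander. Origin at the centre of the underside.
Things that resemble listed ones, but are neither listed nor needed, are in the scene too. What is meant by the board is not blue or pink, and is the larger of those in its own colour.

How it is judged (in metres and radians):
On the way, in this order (a step that is already met when the one before it is completed fails the run):
1. the lens is swung over the circuit board and stands still (horizontal distance between lens_center and board below 0.02 m and velocity of joint swing_arm between -0.1 and 0.1 rad/s), for 0.2 s.
2. the lamp button is pressed down with the lens over the board (value of joint lamp_button above 0.0045 m and horizontal distance between lens_center and board below 0.02 m), for 0.04 s.
At the end, for the whole second after the job is handed in: The lens centre is within 20 mm, seen from above, of the circuit board's centre and the arm is still; the button has been pressed (at least 4.5 of its 6 mm) after that and is up again; board and nut lie within 10 mm of where they were (horizontal distance between lens_center and board below 0.02 m and value of joint lamp_button below 0.0015 m and velocity of joint swing_arm between -0.05 and 0.05 rad/s and distance of each of board, union from where it was at the start of the episode below 0.01 m and linear speed of board below 0.02 m/s); the robot touches nothing.
It fails at once if the board is moved by more than 10 mm (distance of board from where it was at the start of the episode above 0.01 m).
It fails at once if the brass nut is moved by more than 10 mm (distance of union from where it was at the start of the episode above 0.01 m).
It fails at once if the lens or its rim is touched (contact force between swing_arm_c2 and anything else above 1 N).
It fails at once if the bar is taken between the fingers (x of the grasp point in the frame of bar_mid between -0.045 and 0.045 m and y of the grasp point in the frame of bar_mid between -0.006 and 0.006 m and z of the grasp point in the frame of bar_mid between -0.03 and 0.022 m).
It fails at once if a bystander is moved by more than 20 mm (distance of any of cutters, tape, spool from where it was at the start of the episode above 0.02 m).
It also fails if it takes over 42 s, if anything falls off the work surface, if the arm or the gripper's body presses on something with over 40 N, if the wrist force passes 120 N, or if a joint passes its speed limit or range.

## Working session

There is one attempt and no reset: what is moved stays moved. The work goes in short steps, Python scripts to look and compute and a tool call to move; the robot and the scene stay as the last step left them, time stands still between calls to the robot, and variables do not carry over. Pictures are saved under pics/ and viewed, at most 10 in all, crops included, and the job is handed in when it is done.

Besides the shell and the picture viewer there is one more tool, called after "Emit:" as name([rows], argument=value, ...), one row to a line, values as JSON. jog_arm: Moves the arm, as the interface text tells. Its arguments: {"type":"object","properties":{"delta_pos":{"type":"array"},"turn":{"type":"array"},"grip":{"type":"array"}},"required":["delta_pos","turn","grip"]}

```bash
ls; mkdir -p pics
cat > h.py <<'E'
from rig import *
import numpy as np, cv2
def snap(n,tag):
    c=capture(n); cv2.imwrite(f'pics/{tag}.png',c['color']); np.save(f'pics/{tag}.npy',c,allow_pickle=True); return c
def load(tag): return np.load(f'pics/{tag}.npy',allow_pickle=True).item()
def K(c):
    f=c['color'].shape[0]/2/np.tan(np.radians(c['fovy'])/2); return f,c['cx'],c['cy']
def ray(c,u,v):
    f,cx,cy=K(c); M=np.array(c['camera_from_world']); R=M[:3,:3]
    return -R.T@M[:3,3], R.T@np.array([(u-cx)/f,-(v-cy)/f,-1.])
def onz(c,u,v,z):
    o,d=ray(c,u,v); return o+d*(z-o[2])/d[2]
def proj(c,p):
    f,cx,cy=K(c); M=np.array(c['camera_from_world']); q=M[:3,:3]@np.array(p)+M[:3,3]
    return cx+f*q[0]/-q[2], cy+f*q[1]/q[2]
E
python3 - <<'E'
from h import *
a=snap('top','top0'); b=snap('scene','scene0')
for c in (a,b): print({k:v for k,v in c.items() if k!='color'})
print(read_state())
E
```

```text
pics
{'fovy': 49.87556298341381, 'cx': 279.6373925050851, 'cy': 208.69107278003793, 'camera_from_world': array([[ 0.01733127, -0.99977736,  0.01203571, -0.15524377],
       [ 0.98694717,  0.01903398,  0.15991555, -0.60863019],
       [-0.16010904,  0.00910707,  0.98705732, -1.3251497 ],
       [ 0.        ,  0.        ,  0.        ,  1.        ]])}
{'fovy': 51.1203807922278, 'cx': 274.05443302265144, 'cy': 211.1063705038364, 'camera_from_world': array([[ 0.54958979, -0.83540979,  0.00644614, -0.42830401],
       [ 0.39139165,  0.26428568,  0.88145655, -0.29781529],
       [-0.73808105, -0.48191655,  0.47222113, -1.00061935],
       [ 0.        ,  0.        ,  0.        ,  1.        ]])}
{'time_s': 0.1, 'joint_positions': array([ 6.29978020e+01,  3.02728459e+01,  8.21501325e+01, -1.04604934e-03,
        6.76885792e+01, -1.02279220e+01]), 'qvel': array([-0.00844842, -0.163872  , -0.03610703,  0.00814381,  0.08837086,
       -0.00605657]), 'tau': array([-5.42971175e-04, -4.40984738e+01, -1.77149552e+01,  6.34460896e-02,
        5.34635433e-02, -3.65231199e-05]), 'position': array([0.18005267, 0.5978085 , 0.22167195]), 'tcp_rot': array([[-9.57451029e-01,  2.88594476e-01, -8.68957739e-04],
       [ 2.88595597e-01,  9.57449500e-01, -1.74246487e-03],
       [ 3.29117416e-04, -1.91910216e-03, -9.99998104e-01]]), 'force': array([ 0.49792904, -0.33875056,  0.32330994]), 'moment': array([-0.02118726,  0.0066568 ,  0.0148215 ]), 'grasp_force': 0.0, 'opening': 1.0062613694224458}
```

View pics/top0.png

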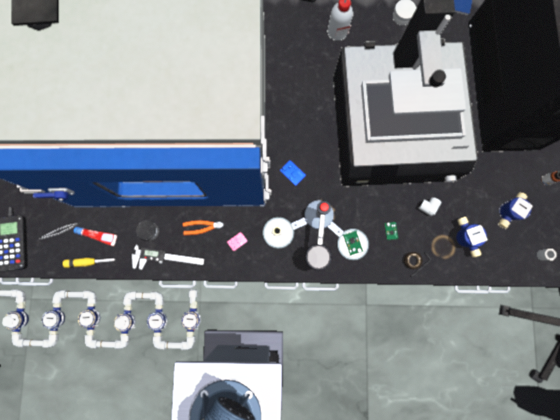

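View pics/scene0.png

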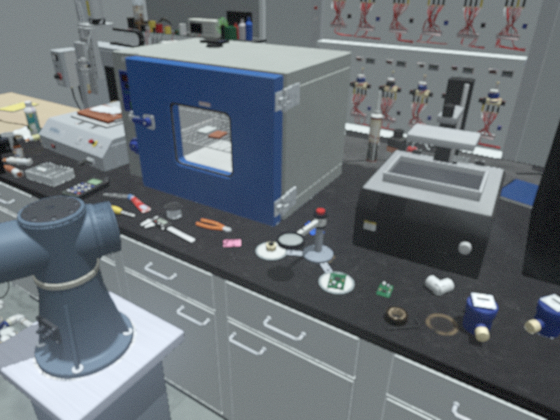

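The top view shows the post and red button at about (323,208), the lens at (318,257), the board on the right rest at (352,243) and the nut on the left rest at (278,232). The bar therefore has to swing toward image right (-y). I'll measure these next.

Run:
```python
from h import *
c=load('top0'); s=load('scene0')
def blobs(c,lo,hi,box,mn=8):
    x0,y0,x1,y1=box; h=cv2.cvtColor(c['color'],cv2.COLOR_BGR2HSV)
    m=cv2.inRange(h,lo,hi); k=np.zeros_like(m); k[y0:y1,x0:x1]=m[y0:y1,x0:x1]
    n,l,st,ce=cv2.connectedComponentsWithStats(k)
    return [(ce[i].round(1),st[i].tolist()) for i in range(1,n) if st[i][4]>=mn]
print('red',blobs(c,(0,150,90),(8,255,255),(300,190,345,230)), blobs(s,(0,150,60),(8,255,255),(305,200,335,235)))
print('green',blobs(c,(45,80,30),(90,255,255),(330,220,410,265)))
p=blobs(c,(0,150,90),(8,255,255),(300,190,345,230))[0][0]
print('post',onz(c,*p,0.155)); q=blobs(s,(0,150,60),(8,255,255),(305,200,335,235))
if q: print('post s',onz(s,*q[0][0],.152))
for z in (.006,.012): print('board',onz(c,352,243,z))
print('lens',onz(c,318,257,.12),'rests',onz(c,278,232,.004),onz(c,352.5,243,.004))
im=cv2.resize(c['color'][185:280,250:380],None,fx=6,fy=6,interpolation=cv2.INTER_CUBIC); cv2.imwrite('pics/crop.png',im)
```

```text
red [(array([322.9, 206. ]), [320, 203, 8, 8, 33])] [(array([320.1, 210.4]), [317, 208, 7, 5, 22])]
green [(array([391.1, 231.4]), [384, 222, 15, 18, 157]), (array([352.4, 241.4]), [344, 231, 18, 24, 184])]
post [ 0.60434627 -0.26474736  0.155     ]
post s [ 0.6056733  -0.26947007  0.152     ]
board [ 0.51472352 -0.37145559  0.006     ]
board [ 0.51419462 -0.37042833  0.012     ]
lens [ 0.46307919 -0.25482684  0.12      ] rests [ 0.5450236  -0.14066989  0.004     ] [ 0.51492847 -0.37335863  0.004     ]
```

View pics/crop.png

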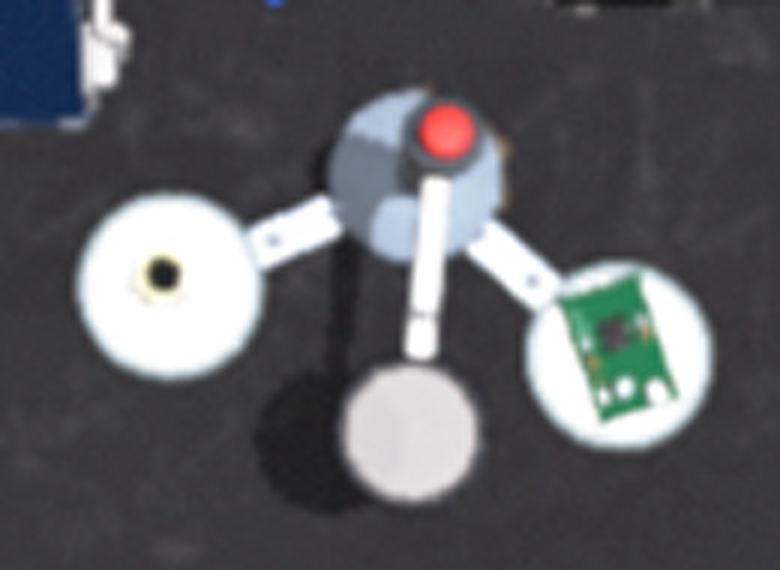

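The crop shows the button at about (323.5,207), the lens at (318,257) and the board at about (352.5,242). The stand's -x axis points at about 172.6°, the bar is at about 175° and the board is at about 229°. I'll swing the bar counter-clockwise by about 54°, pushing from its +y side with closed fingers. First I'll move to a staging point.

Emit:
jog_arm([
  [3,-4.6,0],
  [6,-9.2,0],
  [9,-13.8,0],
  [12,-18.4,0],
  [15,-23,0],
  [18,-27.6,0],
  [21,-32.2,0],
  [22.5,-37.5,0],
  [23.5,-43,0],
  [24.5,-48.5,0],
  [25.5,-54,0],
  [26.5,-59.5,0],
], turn=[2,4,6,8,10,12,12,12,12,12,12,12], grip=[1,1,1,1,1,1,1,1,1,1,1,1])

```text
time_s: 1.6
position: [0.4453, 0.0016, 0.2225]
tcp_rot: [[-0.997, 0.083, 0.0], [0.083, 0.997, 0.0], [-0.0, 0.0, -1.0]]
force: [1.1, -0.2, -0.4]
opening: 0.004
grasp_force: 0.0
```

Emit:
jog_arm([
  [2,-5,0],
  [4,-10,0],
  [6,-15,0],
  [9,-19.5,0],
  [9.5,-20.5,0],
  [9.5,-20.5,0],
  [9.5,-20.5,0],
], turn=[0,0,0,0,0,0,0], grip=[1,1,1,1,1,1,1])

```text
time_s: 2.48
position: [0.5391, -0.1998, 0.2222]
tcp_rot: [[-0.997, 0.082, -0.002], [0.082, 0.997, 0.002], [0.002, 0.001, -1.0]]
force: [-0.3, 0.2, 0.3]
opening: 0.005
grasp_force: 0.0
```

Run:
```python
from h import *
a=snap('top','top1'); b=snap('scene','scene1')
s=read_state(); print(s['time_s'],s['position'],s['tcp_rot'],s['opening'],s['force'])
print(proj(a,s['position']),proj(b,s['position']),proj(b,[.543,-.262,.12]))
u=cv2.resize(a['color'][170:270,250:380],(520,400),interpolation=cv2.INTER_CUBIC)
v=cv2.resize(b['color'][170:300,250:380],(400,400),interpolation=cv2.INTER_CUBIC)[:, :280]
cv2.imwrite('pics/c1.png',np.hstack([u,v]))
```

```text
2.575 [ 0.53953498 -0.19992507  0.22254723] [[-9.96646573e-01  8.18203864e-02 -1.01616430e-03]
 [ 8.18195578e-02  9.96646812e-01  8.31964689e-04]
 [ 1.08082859e-03  7.46032642e-04 -9.99999138e-01]] 0.0032637459376372757 [-0.72259674 -0.41889301  0.15134507]
(np.float64(301.0767567178941), np.float64(225.47230309877017)) (np.float64(287.50234573443794), np.float64(190.32089446360717)) (np.float64(306.405377499619), np.float64(228.67665329873665))
```

View pics/c1.png

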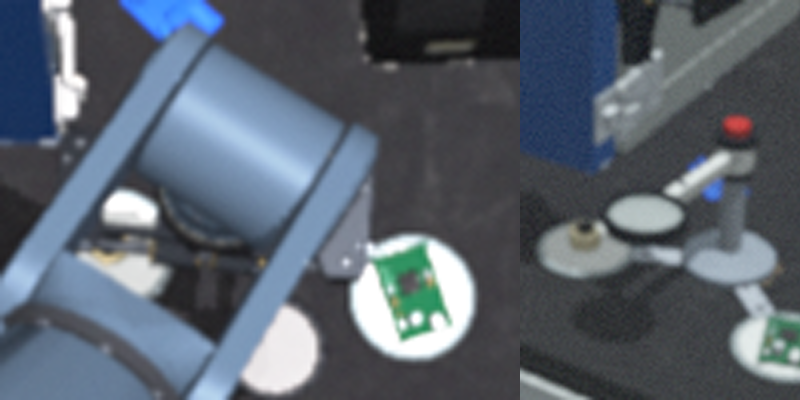

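Top view: the wrist is above the stand and the bar hasn't moved. The fingertip isn't clear in the scene crop, so I'll look at the full scene picture.

Run:
```python
from h import *
b=load('scene1'); w=snap('wrist','w1')
v=cv2.resize(b['color'][90:250,210:350],(525,600),interpolation=cv2.INTER_CUBIC)
cv2.imwrite('pics/c2.png',v)
s=read_state()
print(proj(w,s['position']),proj(w,[.543,-.262,.12]))
```

```text
(np.float64(279.775123655658), np.float64(269.6004565105134)) (np.float64(200.65523540492154), np.float64(222.4115619994403))
```

View pics/c2.png

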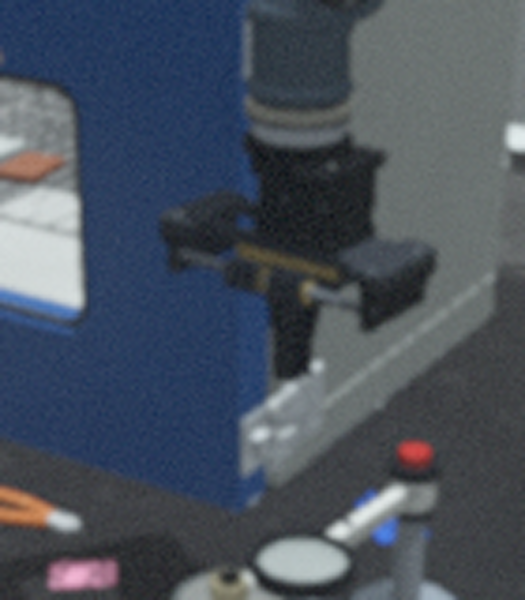

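View pics/w1.png

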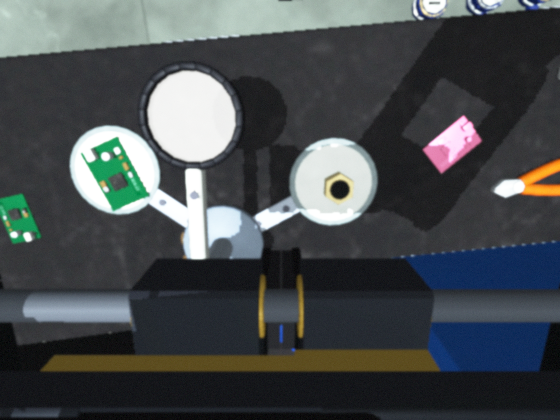

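Scene view: the closed fingers (tip near (290,375) in the crop) hang clear above the bar. Wrist view: lens at (190.5,114), board at (115,176), bar at about column 197, rests at (115,169) and (333,182). I'll refine the positions from this.

Run:
```python
from h import *
w=load('w1'); h=cv2.cvtColor(w['color'],cv2.COLOR_BGR2HSV)
m=cv2.inRange(h,(45,80,30),(90,255,255)); m[:,:75]=0; m[:,170:]=0; m[:110]=0; m[225:]=0
m=cv2.morphologyEx(m,cv2.MORPH_CLOSE,np.ones((9,9)))
r=cv2.minAreaRect(cv2.findNonZero(m)); print(r)
B=onz(w,*r[0],.007); L=onz(w,190.5,114,.124); R1=onz(w,115,169,.004); R2=onz(w,333,182,.004)
b1=onz(w,197.5,222,.129)
# post from rests: 140 mm from each
mid=(R1+R2)/2; d=R2-R1; n=np.array([-d[1],d[0],0])/np.linalg.norm(d[:2])
P=mid-n*np.sqrt(.14**2-(np.linalg.norm(d[:2])/2)**2)
P2=mid+n*np.sqrt(.14**2-(np.linalg.norm(d[:2])/2)**2)
print('B',B,'L',L,'R',R1,R2,'P',P,P2,'bar',b1)
for p in (P,P2,np.array([.6045,-.267,0])):
  print([ (np.degrees(np.arctan2(*(q-p)[1::-1]))%360,np.hypot(*(q-p)[:2])) for q in (L,B,b1)])
```

```text
((115.02359008789062, 174.54248046875), (68.57278442382812, 39.72559356689453), 60.945396423339844)
B [ 0.51620229 -0.37449726  0.007     ] L [ 0.46209673 -0.25672054  0.124     ] R [ 0.51071023 -0.37471844  0.004     ] [ 0.54375393 -0.14296952  0.004     ] P [ 0.60327534 -0.26968654  0.004     ] [ 0.45118882 -0.24800143  0.004     ] bar [ 0.53980718 -0.26197839  0.129     ]
[(np.float64(174.75261262119486), np.float64(0.14177276380877252)), (np.float64(230.28139599830587), np.float64(0.13626079148822748)), (np.float64(173.07539128126464), np.float64(0.063934514757631))]
[(np.float64(321.36329954847525), np.float64(0.013964433772029303)), (np.float64(297.20123270815157), np.float64(0.14222499334472152)), (np.float64(351.0370945996412), np.float64(0.08971382063963551))]
[(np.float64(175.8712330931159), np.float64(0.14277380479679677)), (np.float64(230.60048971976454), np.float64(0.13911199544785907)), (np.float64(175.5614640039327), np.float64(0.0648874205422777))]
```

Emit:
jog_arm([
  [0.7,-0.6,0],
  [0.7,-0.6,-3],
  [0.7,-0.6,-7],
  [0.7,-0.6,-10],
  [0.7,-0.6,-11],
  [0.7,-0.6,-11],
  [0.5,-2.0,-11],
  [0.4,-3.0,-11],
  [0.4,-3.0,-11],
], turn=[0,0,0,0,0,0,0,0,0], grip=[1,1,1,1,1,1,1,1,1])

```text
time_s: 3.75
position: [0.5448, -0.2334, 0.1135]
tcp_rot: [[-0.996, 0.085, 0.002], [0.085, 0.996, -0.001], [-0.002, -0.001, -1.0]]
force: [-0.6, 0.4, -0.6]
opening: 0.006
grasp_force: 0.0
```

Emit:
jog_arm([
  [0,-1.0,0],
  [-0.2,-1.55,0],
  [-0.35,-2.1,0],
  [-0.45,-2.65,0],
  [-0.55,-3.25,0],
  [-0.55,-3.8,0],
  [-0.5,-4.35,0],
  [-0.4,-4.95,0],
  [-0.25,-5.5,0],
  [-0.1,-6.05,0],
  [-0.1,-6.05,0],
  [-0.1,-6.05,0],
], turn=[0,5,10,15,20,25,30,35,40,45,45,45], grip=[1,1,1,1,1,1,1,1,1,1,1,1])

```text
time_s: 5.25
position: [0.5516, -0.2794, 0.1116]
tcp_rot: [[-0.781, -0.624, -0.018], [-0.624, 0.781, -0.027], [0.031, -0.01, -0.999]]
force: [-0.0, 0.5, 0.5]
opening: 0.009
grasp_force: 0.0
```

Run:
```python
from h import *
a=snap('top','top2'); w=snap('wrist','w2'); b=snap('scene','s2')
P=np.array([.604,-.2685,.124])
for th in (220,225): 
  t=np.radians(th); p=P+.14*np.array([np.cos(t),np.sin(t),0]); print(th,proj(w,p),proj(a,p))
print(read_state()['position'],proj(w,[.5162,-.3745,.007]))
cv2.imwrite('pics/c3.png',np.hstack([cv2.resize(w['color'],(480,360)),cv2.resize(b['color'][170:290,255:362],(320,360))]))
```

```text
220 (np.float64(210.3984042619619), np.float64(64.44506286277897)) (np.float64(354.56044353153067), np.float64(245.70298609237213))
225 (np.float64(179.83090913692754), np.float64(66.68699237715299)) (np.float64(357.68821293200523), np.float64(242.8649935154828))
[ 0.55151357 -0.27958556  0.11160777] (np.float64(209.07104521945158), np.float64(97.32778918963159))
```

View pics/c3.png

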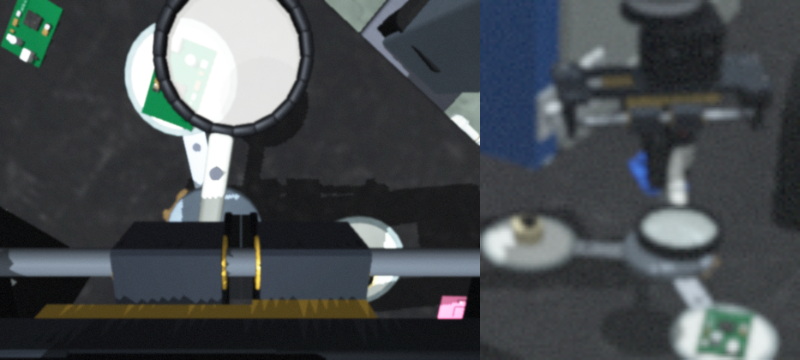

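The lens is partway round, at about 210°, and the board and nut are undisturbed. The TCP is about 15 mm short of its command with almost no force on the wrist, so I'll check the joints.

Run:
```python
from h import *
s=read_state()
for k in s: print(k,np.round(s[k],3).tolist())
```

```text
time_s 5.4
joint_positions [-36.288, 37.711, 88.271, -2.309, 53.96, -163.539]
qvel [0.093, 0.029, -0.027, 0.072, 0.03, 0.049]
tau [0.1, -45.861, -13.923, -0.157, -0.015, -0.0]
position [0.552, -0.28, 0.112]
tcp_rot [[-0.781, -0.624, -0.018], [-0.624, 0.781, -0.027], [0.031, -0.01, -0.999]]
force [0.566, -0.565, -0.045]
moment [0.113, 0.006, -0.039]
grasp_force 0.0
opening 0.007
```

View pics/top2.png

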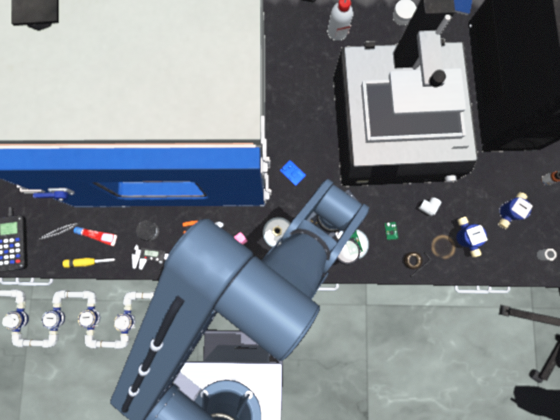

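Joint 6 has run into its range limit, so contact isn't the cause. I'll back off from the bar and turn the tool back 80°, so the fingers' narrow side faces the bar.

Emit:
jog_arm([
  [-0.4,3.4,0],
  [-0.4,3.4,0],
  [-0.4,3.4,0],
  [-0.4,3.4,0],
  [-0.4,3.4,0],
  [-0.4,3.4,0],
  [-0.4,3.4,0],
  [-0.4,3.4,0],
  [-0.4,3.4,0],
  [-0.4,3.4,0],
  [-0.4,3.4,0],
], turn=[-10,-20,-30,-40,-50,-60,-70,-80,-80,-80,-80], grip=[1,1,1,1,1,1,1,1,1,1,1])

```text
time_s: 6.78
position: [0.5478, -0.2453, 0.1116]
tcp_rot: [[-0.751, 0.659, -0.03], [0.659, 0.752, 0.013], [0.031, -0.01, -0.999]]
force: [0.6, -0.1, 0.2]
opening: 0.004
grasp_force: 0.0
```

Run:
```python
from h import *
w=snap('wrist','w3'); s=read_state(); print(s['time_s'],s['position'],s['joint_positions'],s['tcp_rot'][:2])
P=np.array([.604,-.2685,.124])
for th in (205,210,215): 
  t=np.radians(th); print(th,proj(w,P+.14*np.array([np.cos(t),np.sin(t),0])))
print('board',proj(w,[.5162,-.3745,.007]))
```

```text
6.825 [ 0.54786291 -0.24524173  0.1115863 ] [-34.58586565  37.12827778  89.69938403  -0.43785536  55.01286808
 -83.04226764] [[-0.75094931  0.65967878 -0.02998395]
 [ 0.65962458  0.75148162  0.01306877]]
205 (np.float64(45.11851646449966), np.float64(281.30341363980693))
210 (np.float64(39.65490697465776), np.float64(303.58072174819847))
215 (np.float64(36.58934677828469), np.float64(325.77097481419923))
board (np.float64(137.96278274892273), np.float64(287.0874465785886))
```

View pics/w3.png

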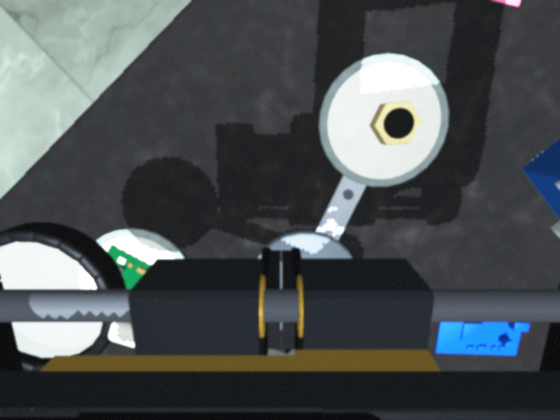

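The nut is untouched. The lens, partly hidden at the left edge near (47,290), corresponds to about 207°. I'll push on to about 226° and check.

Emit:
jog_arm([
  [-0.1,-1.0,0],
  [-0.1,-2.0,0],
  [-0.2,-2.8,0],
  [-0.2,-3.4,0],
  [-0.2,-4.0,0],
  [-0.1,-4.5,0],
  [0,-4.8,0],
  [0.1,-5.1,0],
  [0.3,-5.5,0],
  [0.3,-5.5,0],
  [0.3,-5.5,0],
], turn=[0,0,0,0,0,0,0,0,0,0,0], grip=[1,1,1,1,1,1,1,1,1,1,1])

```text
time_s: 8.2
position: [0.5513, -0.3011, 0.1118]
tcp_rot: [[-0.75, 0.66, -0.029], [0.66, 0.751, 0.011], [0.029, -0.011, -1.0]]
force: [0.7, -0.4, -0.6]
opening: 0.004
grasp_force: 0.1
```

Run:
```python
from h import *
w=snap('wrist','w4'); b=snap('scene','s4'); s=read_state(); print(s['time_s'],s['position'],s['joint_positions'],s['force'])
P=np.array([.604,-.2685,.124])
for th in (220,225,230,235): 
  t=np.radians(th); p=P+.14*np.array([np.cos(t),np.sin(t),0]); print(th,proj(w,p),proj(b,p))
print('board',proj(b,[.5162,-.3745,.007]))
cv2.imwrite('pics/c4.png',np.hstack([cv2.resize(w['color'],(400,300)),cv2.resize(b['color'][190:310,270:390],(400,400))[:300]]))
```

```text
8.3 [ 0.55124742 -0.30091099  0.11183258] [-38.55670392  38.82732131  85.50333947  -0.60648255  57.38775649
 -86.88066346] [-0.43529913  0.23167921  0.06588447]
220 (np.float64(107.72283918687896), np.float64(273.02007015119307)) (np.float64(330.09952024583896), np.float64(245.44380409224314))
225 (np.float64(108.0085106345175), np.float64(297.0727959071271)) (np.float64(334.66676196980916), np.float64(245.0630436843681))
230 (np.float64(110.52425384192964), np.float64(320.4165246247808)) (np.float64(339.0845305190011), np.float64(244.46618175564203))
235 (np.float64(115.13536996186357), np.float64(342.917131520501)) (np.float64(343.30986058823623), np.float64(243.6606733617371))
board (np.float64(335.7478130913705), np.float64(280.2349735923116))
```

View pics/c4.png

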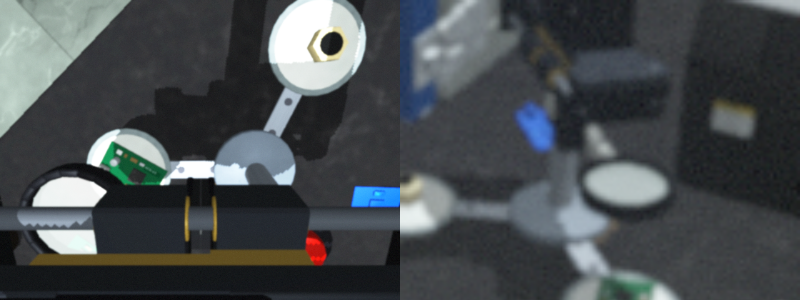

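The lens is at about 228°, only about 5 mm short. I'll nudge it a little, then back off and lift.

Emit:
jog_arm([
  [0.1,-0.1,0],
  [0.15,-0.15,0],
  [0.15,-0.15,0],
  [0.15,-0.15,0],
  [-1,0.8,0],
  [-2.3,1.9,0],
  [-2.3,1.9,1],
  [-2.3,1.9,5],
  [-2.3,1.9,10],
  [-2.3,1.9,11.5],
  [-2.3,1.9,11.5],
  [-2.3,1.9,11.5],
], turn=[0,0,0,0,0,0,0,0,0,0,0,0], grip=[1,1,1,1,1,1,1,1,1,1,1,1])

```text
time_s: 9.8
position: [0.5272, -0.2808, 0.2251]
tcp_rot: [[-0.75, 0.66, -0.032], [0.66, 0.751, 0.015], [0.034, -0.01, -0.999]]
force: [-0.8, -0.3, 0.1]
opening: 0.003
grasp_force: 0.0
```

Run:
```python
from h import *
w=snap('wrist','w5'); b=snap('scene','s5'); s=read_state(); print(s['time_s'],s['position'],s['tcp_rot'])
P=np.array([.604,-.2685,.124])
for th in (225,230,235): 
  t=np.radians(th); p=P+.14*np.array([np.cos(t),np.sin(t),0]); print(th,proj(w,p),proj(b,p))
# lens in scene: bright disc
g=cv2.cvtColor(b['color'],cv2.COLOR_BGR2GRAY); k=np.zeros_like(g); k[232:258,318:358]=(g[232:258,318:358]>130)*255
n,l,st,ce=cv2.connectedComponentsWithStats(k); print([(c,s_.tolist()) for c,s_ in zip(ce[1:],st[1:]) if s_[4]>20])
h=cv2.cvtColor(b['color'],cv2.COLOR_BGR2HSV); m=cv2.inRange(h,(0,150,60),(8,255,255)); m[:195]=0;m[240:]=0;m[:,:305]=0;m[:,335:]=0
ys,xs=np.nonzero(m); print('red',xs.mean(),ys.mean(),xs.min(),xs.max(),ys.min(),ys.max(),'pred',proj(b,[.604,-.2685,.152]))
h=cv2.cvtColor(w['color'],cv2.COLOR_BGR2HSV); m=cv2.inRange(h,(0,150,60),(8,255,255)); ys,xs=np.nonzero(m)
if len(xs): print('wred',xs.mean(),ys.mean(),len(xs),'pred',proj(w,[.604,-.2685,.155]))
cv2.imwrite('pics/c5.png',np.hstack([cv2.resize(w['color'],(480,360)),cv2.resize(b['color'][190:310,270:376],(318,360))]))
```

```text
9.9 [ 0.52707134 -0.28067574  0.22472474] [[-0.75012384  0.66048451 -0.03277858]
 [ 0.66038575  0.75077075  0.01529517]
 [ 0.03471142 -0.01017323 -0.9993456 ]]
225 (np.float64(181.4836507637094), np.float64(265.615954478918)) (np.float64(334.66676196980916), np.float64(245.0630436843681))
230 (np.float64(182.18522791257595), np.float64(279.77842715773727)) (np.float64(339.0845305190011), np.float64(244.46618175564203))
235 (np.float64(184.17714707481994), np.float64(293.6309494550299)) (np.float64(343.30986058823623), np.float64(243.6606733617371))
[(array([331.06451613, 234.12903226]), [327, 232, 8, 6, 31]), (array([338.31111111, 244.65333333]), [327, 239, 24, 12, 225]), (array([323.54945055, 253.64835165]), [318, 246, 14, 12, 91])]
red 320.17857142857144 210.57142857142858 317 323 208 213 pred (np.float64(319.5183541550856), np.float64(210.54009366206375))
```

View pics/c5.png

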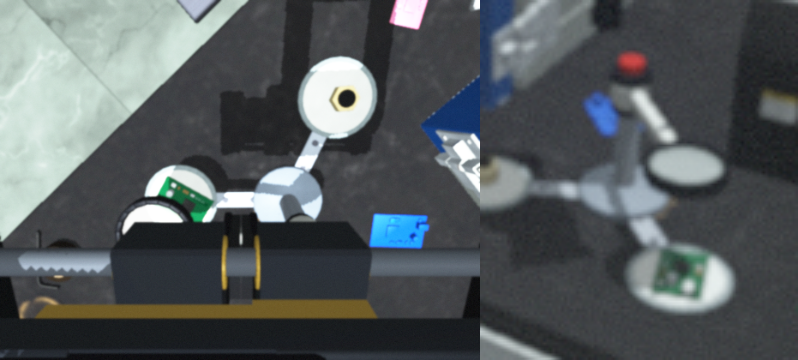

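The lens measures about 229.4° against a board bearing of about 230°, so it is within a few millimetres. The button's colour centroid agrees with my post position. Next I'll move over the button.

Emit:
jog_arm([
  [2.5,0.4,0],
  [5,0.8,0],
  [7.7,1.25,0],
  [7.7,1.25,-2],
  [7.7,1.25,-4.5],
  [7.7,1.25,-6],
  [7.7,1.25,-6],
  [7.7,1.25,-6],
], turn=[0,0,0,0,0,0,0,0], grip=[1,1,1,1,1,1,1,1])

```text
time_s: 10.9
position: [0.6053, -0.2691, 0.1671]
tcp_rot: [[-0.75, 0.661, -0.029], [0.661, 0.751, 0.012], [0.03, -0.01, -0.999]]
force: [-0.6, 0.1, -0.1]
opening: 0.007
grasp_force: 0.0
```

Emit:
jog_arm([
  [0,0,-0.8],
  [0,0,-1.3],
  [0,0,-1.7],
  [0,0,-1.9],
  [0,0,-1.9],
  [0,0,-1.9],
], turn=[0,0,0,0,0,0], grip=[1,1,1,1,1,1])

```text
time_s: 11.65
position: [0.6052, -0.269, 0.1495]
tcp_rot: [[-0.75, 0.66, -0.029], [0.66, 0.751, 0.012], [0.03, -0.01, -1.0]]
force: [-1.7, 1.2, 7.8]
opening: 0.005
grasp_force: 4.1
```

The force reads 7.8 N, above the 4 N needed, at z 0.1495, so the button is fully down. Now I'll release and lift clear.

Emit:
jog_arm([
  [0,0,0.5],
  [0,0,1.5],
  [0,0,4],
  [0,0,8],
  [0,0,10],
  [0,0,10],
  [0,0,10],
  [0,0,10],
], turn=[0,0,0,0,0,0,0,0], grip=[1,1,1,1,1,1,1,1])

```text
time_s: 12.65
position: [0.6041, -0.2682, 0.2458]
tcp_rot: [[-0.75, 0.66, -0.033], [0.66, 0.751, 0.015], [0.034, -0.01, -0.999]]
force: [1.4, 0.4, 0.7]
opening: 0.01
grasp_force: 0.0
```

Run:
```python
from h import *
b=snap('scene','s6'); s=read_state(); print(s['time_s'],s['position'],s['force'])
g=cv2.cvtColor(b['color'],cv2.COLOR_BGR2GRAY); k=np.zeros_like(g); k[232:258,318:358]=(g[232:258,318:358]>130)*255
n,l,st,ce=cv2.connectedComponentsWithStats(k); print([(c,s_.tolist()) for c,s_ in zip(ce[1:],st[1:]) if s_[4]>100])
for tag in ('scene0','s6'):
  c=load(tag)['color']; h=cv2.cvtColor(c,cv2.COLOR_BGR2HSV)
  m=cv2.inRange(h,(45,60,30),(90,255,255)); m[:265]=0;m[298:]=0;m[:,:318]=0;m[:,358:]=0
  ys,xs=np.nonzero(m); print('board',xs.mean(),ys.mean())
  m=cv2.inRange(h,(0,150,60),(8,255,255)); m[:195]=0;m[240:]=0;m[:,:305]=0;m[:,335:]=0
  ys,xs=np.nonzero(m); print('red',xs.mean(),ys.mean(),len(xs))
  print('nut diff' , cv2.absdiff(c[235:262,262:276],load('scene0')['color'][235:262,262:276]).mean())
print(hand_in())
```

```text
12.7 [ 0.60418841 -0.26830758  0.24598692] [-0.58527816 -0.79094839 -0.29271511]
[(array([338.19469027, 244.62831858]), [327, 239, 24, 12, 226])]
board 337.42148760330576 279.4297520661157
red 320.09090909090907 210.36363636363637 22
nut diff 0.0
board 337.2068965517241 279.7844827586207
red 320.0 210.53846153846155 13
nut diff 23.52821869488536
the job is handed in; nothing more can be done
None
```

The job is handed in with no verdict shown: I measured the lens within about 5 mm of the board's centre, the button was pressed fully down (7.8 N) and released, and the board had not moved; I judged the nut only by eye, and I viewed 11 pictures, one over the limit of 10.

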